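Dial open the sample lockbox

TASK

Unlock the sample lockbox by its crank dial, reading the knob against the clock marks: turn it clockwise, passing 12 o'clock once and stopping the second time you reach it; then anticlockwise, passing 8 once and stopping the second time; then clockwise straight to 11, pausing for about half a second at each number and never overrunning the first or the second by more than a third of a mark spacing. Leave the dial at 11, then slide the bolt fully open and let go. The lock floats on delicate rubber mounts: never load it sideways, along the box's length or its width, with more than about 15 N, squeeze only lightly (at most 15 N), and leave the things around it alone.

Things in the scene. Friction and masses are not known exactly. Their poses are not given: they have to be found in the camera images.
- lockbox: Grey steel sample lockbox fixed to the bench, 270 (its x) x 230 (its y) x 90 mm high; origin at the centre of its underside. Unturned, +x points away from the robot, +y to the robot's left; it may be turned up to 0.5 rad. Its lid carries a lock plate, square to the box: a crank dial in the far half, a sliding bolt in the near half.
- lid_mid (a point): Centre of the lid's flat top surface, 90 mm above the bench (lockbox axes). The lock plate was fitted carelessly: dial and bolt together may sit up to 7 mm off, in the box's x and in its y, from the nominal points dial_spot and bolt_spot. This error is not measured: feel for it or see it.
- dial_spot (a point): Nominal dial axis at the lid's surface (lockbox axes), 45 mm beyond lid_mid. The black dial is a disc 104 mm wide, top 17 mm above the lid. On it, 36 mm from its axis, stands an aluminium crank knob: upright cylinder 22 mm wide, 19 to 51 mm above the lid, spinning freely on its pin, so a hand can carry it round without turning. The knob is the dial's pointer.
- mark12 (a point): Nominal outer end of the 12 o'clock mark, at box +x, 68 mm from dial_spot, 5 mm above the lid, off by the same error as the dial. The fixed round bezel, 142 mm wide, has 12 white marks like a clock face; the long thick one is 12, the rest follow clockwise seen from above: 3 at box -y, 6 at -x, 9 at +y.
- dial (a joint): Dial angle in rad, growing clockwise seen from above, counted through whole turns: 0 with the knob at 12, starting at -1.75 to -0.35 (about 8:40 to 11:20 on the clock). Knob centre at (36 mm cos q, -36 mm sin q) from the axis in lockbox axes. Drags with about 0.16 N m (4.5 N at the knob) plus 0.008 N m per rad/s; stays where left.
- bolt_spot (a point): Nominal point on the lid under the bolt's upright lug, bolt shut (lockbox axes): 110 mm nearer the robot than the dial axis and 20 mm to box -y, off by the same error as the dial. The steel lug is 22 (box x) x 14 (box y) mm, 9 to 39 mm above the lid, on a flat steel strip whose top is 9 mm above the lid; free room round it.
- mount_x (a joint): The whole lock plate (dial, bezel and bolt) floats level on rubber mounts in the lid. This is its shift in m along box x under the hand's side load, 0 at rest, springing back: 10 N moves it 1 mm. Too small to be read well from this value: read the hand's force.
- mount_y (a joint): The same along box y: 10 N of side load on the knob or lug moves the plate 1 mm. (Squeezing the knob or lug between two fingers gives no side load.)
- bolt (a joint): Travel of the bolt in m: 0 shut, 0.040 fully open against its hard stop; it slides straight towards box +y (the robot's left), rubs with about 4 N (plus 8 N per m/s), and stays where it is left.
- jar0: an egg-shaped glass sample jar on a foot, 76 mm wide, 108 mm tall, on the bench to the robot's left (leave it alone); origin under its centre
- jar1: an egg-shaped glass sample jar on a foot, 76 mm wide, 108 mm tall, on the bench to the robot's left (leave it alone); origin under its centre
- jar2: an egg-shaped glass sample jar on a foot, 76 mm wide, 108 mm tall, on the bench to the robot's left (leave it alone); origin under its centre
- weight_a: a small knobbed weight, 22 mm wide, 24 mm tall, standing on the lockbox lid near its near left corner (leave it alone); origin under its centre
- weight_b: a small knobbed weight, 18 mm wide, 24 mm tall, standing on the lockbox lid near its near right corner (leave it alone); origin under its centre
- dish: a shallow round dish, 90 mm wide, 22 mm tall (leave it alone); origin under its centre
- spatula: a kitchen-size spatula lying on the bench, out of the way to the robot's right (leave it alone)

How it is judged:
On the way, in this order (a step that is already met when the one before it is completed fails the run):
1. dial rests at 12 o'clock after passing it once clockwise (within 10 degrees) (value of joint dial between 6.10865 and 6.45772 rad), for 0.25 s.
2. dial rests at 8 o'clock after passing it once anticlockwise (within 10 degrees) (value of joint dial between -2.26893 and -1.91986 rad), for 0.25 s.
3. dial rests at 11 o'clock, reached clockwise (within 10 degrees) (value of joint dial between -0.698132 and -0.349066 rad), for 0.25 s.
4. bolt slid fully open (at least 37 of 40 mm) (value of joint bolt above 0.037 m), for 0.2 s.
At the end, for the whole second after the job is handed in: The dial rests at 11 o'clock (within 10 degrees), the bolt is open by at least 37 of its 40 mm, and the fingers touch nothing (all of step 3 and value of joint bolt above 0.037 m and contact force between the fingers and anything else below 0.2 N).
It fails at once if the first or the second number overrun by more than 15 degrees (value of joint dial above 6.54498 rad or value of joint dial below -2.35619 rad).
It fails at once if the bolt moved more than 6 mm while the dial is not at 11 o'clock (value of joint bolt above 0.006 m and not (value of joint dial between -0.785398 and -0.261799 rad)).
It fails at once if the lock plate pushed sideways more than 1.8 mm on its mounts (18 N, along box x or y) (value of joint any of mount_x, mount_y above 0.0018 m or value of joint any of mount_x, mount_y below -0.0018 m).
It fails at once if the fingers press on things with more than 45 N in all (contact force between the fingers and anything else above 45 N).
It fails at once if a bystander moved by more than 30 mm (distance of any of jar0, jar1, jar2, weight_a, weight_b, dish, spatula from where it was at the start of the episode above 0.03 m).
It also fails if it takes over 72 s, if anything falls off the work surface, if the arm or the gripper's body presses on something with over 40 N, if the wrist force passes 120 N, or if a joint passes its speed limit or range.

ROBOT

A 6-joint arm with a two-finger parallel gripper is mounted at the origin on the work surface. World frame = base frame: x ahead of the robot, y to its left, z up, the work surface at z = 0. Lengths are in m, angles in rad, forces in N, time in s.
With the tool pointing down it reaches from about 0.35 to 0.925 m from the base axis. Payload 6.4 kg.
Tool frame: the origin (TCP) lies between the finger pads; the fingertips stand 25 mm ahead of it and the grasp point (between the pads) lies 6 mm ahead of it; z points along the fingers, y is the line along which they close (so a half turn about z gives the same grasp; the last joint's range is limited). The gripper opens to 94 mm and grips with 3 to 60 N. Pads are 16 mm wide; open, the fingers measure 119 mm over their backs; the gripper's body (75 mm by 177 mm) begins 78 mm behind the grasp point.
Start: joints at [-0.174, 0.245, 1.558, -0, 1.339, -0.174], TCP at [0.65, 0, 0.23] pointing down, gripper open.
Joint ranges: [-3.13, 3.13], [-1.02, 2.26], [0.13, 2.54], [-0.95, 4.09], [0.21, 2.88], [-2.74, 2.74]. Speed limits (rad/s): [2.57, 2.57, 3.14, 3.14, 3.14, 3.14].

INTERFACE

Orientations are given as [roll, pitch, yaw] about the fixed x, y, z axes, in that order (R = Rz(yaw) Ry(pitch) Rx(roll)).
In Python, from rig import manip, eyes, ticket gives the robot as it stands.
- The arm moves only by the tool apply_moves, never from a script. Its argument "steps" is a list that holds one entry, the list of rows, each a list of 7 numbers: the turn, a rotation vector about the world's x, y, z in rad, then the shift along the world's x, y, z in m, then the opening, from -1 (shut) to 1 (fully open). A call has 1 to 20 rows; each row is the pose to reach, as a shift and turn from the pose commanded when the call began; what a row does not reach only later rows make up. A row lasts 1/8 s, in which the tool goes at most 62.5 mm and 10.7 degrees, less where a joint would pass 70% of its speed; a pose out of reach is approached as far as the arm can. A call with a gripper value outside its range is refused whole. The fingers move at their own pace and stop on an object; "newtons" is the grip in N (left out, the last holds). Time passes only in rows, so rows that repeat a pose let the fingers close. It gives the time, the measured TCP pose, the force, the opening and the grip force at its end, in the units of the state.
- manip.read_state(): the state, without advancing time (a new reading comes with each control period).
- eyes.read_camera(name): name is "scene" or "side" or "wrist"; returns a dict with "color" (400x640x3 uint8, red, green, blue), "fovy" (degrees; the focal length in pixels is half the picture's height over the tangent of half this angle, whatever the lens; pixels are square), "cx", "cy" (the principal point, pixels), "R" (3x3) and "t" (3): a world point X has camera coordinates R X + t. Camera axes: x right, y down, z forward; pixel columns grow to the right and rows downward; lengths in m; the calibration is good to about 2 mm. A picture is of the moment at which its call begins. There is no depth.
- ticket.job_done(): hands the job in; it is judged then, once.
The state is a dict: "time_s": time; "joint_pos": joint angles; "joint_velocities": joint speeds; "joint_torque": joint torques, N m; "tool_pos": TCP position; "tcp_rot": TCP orientation; "force": force on the tool from outside, world axes, zero at the start; "torque": the same for the moment, N m; "gripper_width": opening from 0.0 (shut) to 1.0 (fully open); "grasp_force": force on a finger pad.
Only numpy, scipy, OpenCV 4.12 (cv2) and the standard library are available. Lean on these libraries where they do the work, as an engineer would, in place of code of your own. Each camera call takes 0.05 s, during which the arm holds its last target. There are 200 camera calls.

## Working session

There is one attempt and no reset: what is moved stays moved. The work goes in short steps, Python scripts to look and compute and a tool call to move; the robot and the scene stay as the last step left them, time stands still between calls to the robot, and variables do not carry over. Pictures are saved under pics/ and viewed, at most 10 in all, crops included, and the job is handed in when it is done.

Besides the shell and the picture viewer there is one more tool, called after "Call:" as name(argument=value, ...) on one line, values as JSON. apply_moves: Moves the arm, as the interface text tells. Its arguments: {"type":"object","properties":{"steps":{"type":"array","items":{"type":"array","items":{"type":"array","items":{"type":"number"}}}},"newtons":{"type":"number"}},"required":["steps"]}

```bash
ls; mkdir -p pics
python3 - <<'E'
from rig import manip, eyes
import cv2,numpy as np
s=manip.read_state();print(s)
for n in("scene","side","wrist"):
    c=eyes.read_camera(n);cv2.imwrite(f"pics/{n}0.png",c["color"][:,:,::-1])
    np.savez(f"pics/{n}0.npz",**{k:c[k] for k in("fovy","cx","cy","R","t","color")})
    print(n,c["fovy"],c["cx"],c["cy"],np.round(c["R"],3).tolist(),np.round(c["t"],3), -c["R"].T@c["t"])
E
```

```text
pics
{'time_s': 0.0, 'joint_pos': array([-1.74096443e-01,  2.45770059e-01,  1.55897444e+00,  4.49369977e-05,
        1.33870848e+00, -1.74116212e-01]), 'joint_velocities': array([-0.00049248, -0.00067419, -0.00122013, -0.00101101, -0.00061683,
        0.00108721]), 'joint_torque': array([ 8.38778797e-04, -4.15839279e+01, -3.14599335e+01,  6.84806099e-02,
        3.33599187e-02, -1.41738678e-04]), 'tool_pos': array([6.49460385e-01, 1.14452749e-04, 2.29394751e-01]), 'tcp_rot': array([-3.13976803e+00, -3.65329867e-04,  1.57080539e+00]), 'force': array([ 0.7816563 , -0.09341927,  1.00377429]), 'torque': array([ 0.03440857,  0.04200926, -0.06406383]), 'grasp_force': 0.0, 'gripper_width': 0.9998286439564013}
scene 49.11845867951662 321.08687561795574 197.55244211649992 [[0.545, 0.838, -0.005], [0.459, -0.304, -0.835], [-0.702, 0.453, -0.55]] [-0.324 -0.169  1.867] [ 1.56443781 -0.62515931  0.88447118]
side 57.28372903537534 320.8837777601644 203.67620569127106 [[-0.991, -0.132, 0.008], [-0.086, 0.598, -0.797], [0.1, -0.79, -0.604]] [0.509 0.079 1.06 ] [0.40470748 0.85776273 0.69949561]
wrist 67.51939668258838 322.1345522478096 202.6664613953043 [[1.0, -0.001, -0.002], [0.0, -0.969, 0.248], [-0.002, -0.248, -0.969]] [-0.648 -0.026  0.391] [0.64937553 0.07089554 0.3834073 ]
```

View pics/scene0.png

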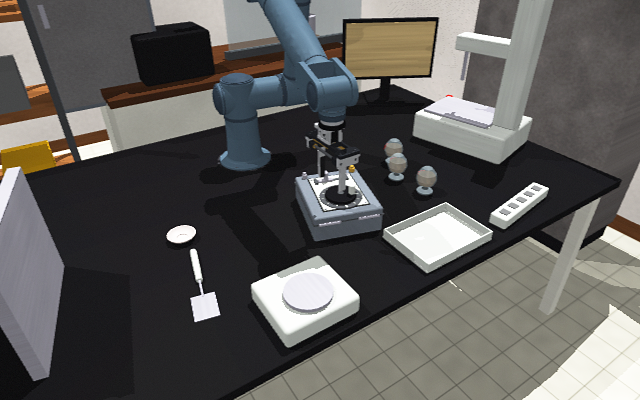

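View pics/wrist0.png

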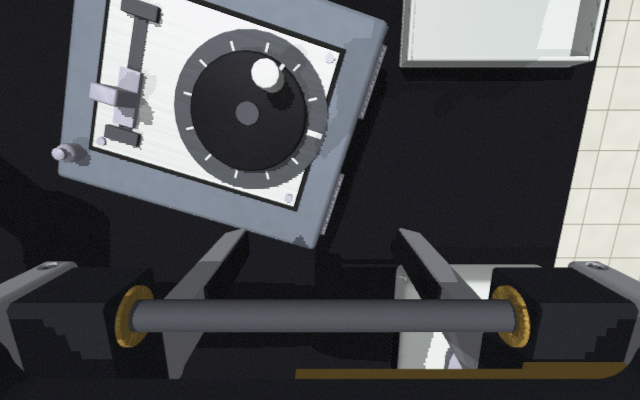

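View pics/side0.png

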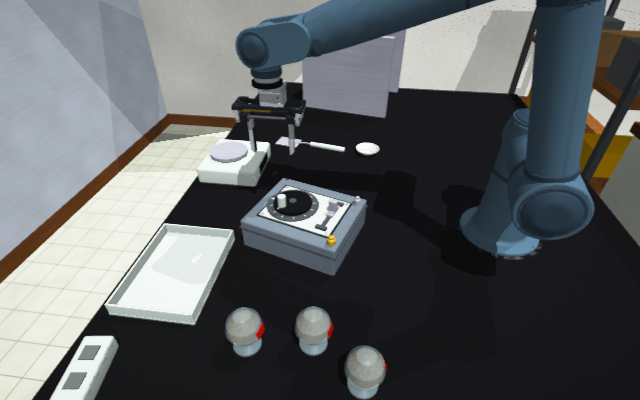

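The scene and side views show the box ahead and left of the arm, with three jars on its left. In the wrist view the dial hub is at about (247,113), the knob at (265,72), the thick 12 mark at (314,134), the bolt lug at (105,92) and a weight at (65,153). The box is yawed to the right.

```bash
cat > h.py <<'E'
import numpy as np,cv2
from rig import manip,eyes
def shot(n,tag):
    c=eyes.read_camera(n);cv2.imwrite(f"pics/{tag}.png",c["color"][:,:,::-1])
    np.savez(f"pics/{tag}.npz",**{k:c[k] for k in("fovy","cx","cy","R","t","color")});return c
def load(tag): return np.load(f"pics/{tag}.npz")
def f(c): return 200/np.tan(np.radians(c["fovy"])/2)
def at(c,u,v,z):
    C=-c["R"].T@c["t"];d=c["R"].T@np.array([(u-c["cx"])/f(c),(v-c["cy"])/f(c),1]);return C+d*(z-C[2])/d[2]
def proj(c,X):
    p=c["R"]@np.asarray(X)+c["t"];return np.array([c["cx"],c["cy"]])+f(c)*p[:2]/p[2]
def tri(obs):
    A=[];b=[]
    for c,(u,v) in obs:
        a,bb=(u-c["cx"])/f(c),(v-c["cy"])/f(c);R,t=c["R"],c["t"]
        A+= [R[0]-a*R[2],R[1]-bb*R[2]];b+=[a*t[2]-t[0],bb*t[2]-t[1]]
    return np.linalg.lstsq(np.array(A),np.array(b),rcond=None)[0]
E
python3 - <<'E'
from h import *
c=load("wrist0")
for n,u,v,z in[("hub",247,113,.107),("knob",265,72,.141),("12out",321,136,.095),("lug",100,92,.129),("corner",386,22,.09),("corner2",316,247,.09),("nearR",60,175,.09)]: print(n,at(c,u,v,z).round(4))
E
```

```text
hub [0.5821 0.0821 0.107 ]
knob [0.6058 0.1103 0.141 ]
12out [0.6476 0.0618 0.095 ]
lug [0.4704 0.0975 0.129 ]
corner [0.7047 0.1592 0.09  ]
corner2 [ 0.6422 -0.0524  0.09  ]
nearR [0.3889 0.024  0.09  ]
```

Call:
apply_moves(steps=[[[0, 0, -0.15, -0.045, 0.008, 0, 1], [0, 0, -0.287, -0.088, 0.015, 0, 1], [0, 0, -0.287, -0.088, 0.015, 0, 1], [0, 0, -0.287, -0.088, 0.015, 0, 1], [0, 0, -0.287, -0.088, 0.015, 0, 1]]])

```text
time_s: 0.78
tool_pos: [0.5631, 0.0147, 0.2308]
tcp_rot: [3.141, -0.0, 1.284]
force: [0.5, 0.5, -0.9]
gripper_width: 0.998
grasp_force: 0.0
```

```bash
python3 -c "
from h import *
shot('wrist','w1');s=manip.read_state();print(s['time_s'],s['tool_pos'],s['tcp_rot'],s['force'],s['joint_pos'])"
```

```text
0.825 [0.56298102 0.01471245 0.23066011] [ 3.14103900e+00 -6.11189258e-05  1.28396369e+00] [ 0.18219142 -0.38327668  0.27533598] [-1.75167525e-01  4.24878618e-02  1.78272688e+00 -9.88851891e-07
  1.31582090e+00  1.11665380e-01]
```

Call:
apply_moves(steps=[[[0, 0, 0, -0.048, 0.014, 0.03, 1], [0, 0, 0, -0.067, 0.02, 0.03, 0.2], [0, 0, 0, -0.067, 0.02, 0.03, 0.2], [0, 0, 0, -0.067, 0.02, 0.03, 0.2], [0, 0, 0, -0.067, 0.02, 0.03, 0.2]]])

```text
time_s: 1.45
tool_pos: [0.4956, 0.0347, 0.2601]
tcp_rot: [-3.141, 0.0, 1.283]
force: [0.3, 0.3, -0.2]
gripper_width: 0.62
grasp_force: 0.0
```

```bash
python3 -c "
from h import *
shot('wrist','w2');s=manip.read_state();print(s['time_s'],s['tool_pos'],s['tcp_rot'],s['force'],s['gripper_width'])
import cv2
a=load('w1')['color'][:260,130:530];b=load('w2')['color'][:260,130:530]
cv2.imwrite('pics/c12.png',cv2.resize(np.vstack([a,b])[:,:,::-1],None,fx=1.15,fy=1.15,interpolation=cv2.INTER_CUBIC))"
```

```text
1.5 [0.49550417 0.03472745 0.26009435] [-3.14086360e+00  1.04318738e-04  1.28348130e+00] [ 0.53873168 -0.33860049  0.2701404 ] 0.6033716012164674
```

View pics/c12.png

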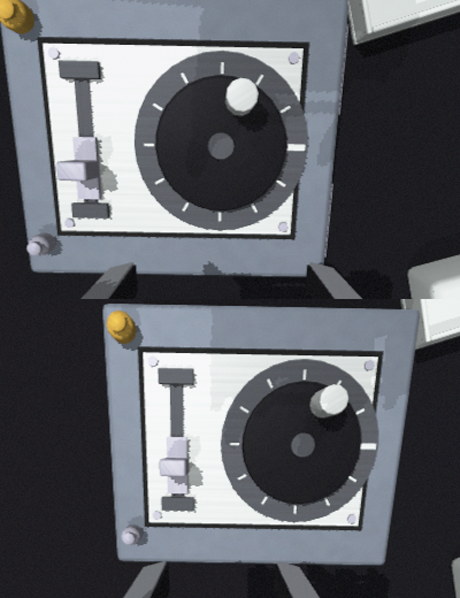

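The two stacked crops show the bezel squarely: hub at crop (220,146) and (303,445), knob top at (241,96) and (330,402), 12 mark at (297,147) and (370,446), and lug top at about (71,170) and (173,466). I'll fit the marks, hub, knob and lug from both views.

```bash
cat > fit.py <<'E'
from h import *
from scipy.optimize import least_squares
cams={k:load(k) for k in("w1","w2")}
obs=[];g0=(.582,.082)
for k,c in cams.items():
    g=cv2.cvtColor(c["color"],cv2.COLOR_RGB2GRAY)
    n,l,st,ce=cv2.connectedComponentsWithStats((g>150).astype(np.uint8))
    for i in range(1,n):
        if not 4<=st[i,4]<=120: continue
        w=(l==i)*g.astype(float);vv,uu=np.nonzero(w);ww=w[vv,uu]
        u,v=(uu*ww).sum()/ww.sum(),(vv*ww).sum()/ww.sum()
        X=at(c,u,v,.095);d=X[:2]-g0;r=np.hypot(*d)
        if .052<r<.072:
            a=np.arctan2(d[1],d[0])+.287;h=round(-a/(np.pi/6))%12
            obs.append((k,h,u,v,st[i,4]));
def model(p,use12=False):
    x,y,z,th,r=p;out=[]
    for k,h,u,v,s in obs:
        if h==0: continue
        a=th-h*np.pi/6;out+=list(proj(cams[k],[x+r*np.cos(a),y+r*np.sin(a),z])-[u,v])
    return out
s=least_squares(model,[.582,.082,.095,-.287,.063],loss="soft_l1")
print("p",s.x.round(5),"res px",np.abs(s.fun).reshape(-1,2).max(1).round(2),[(o[0],o[1],o[4]) for o in obs])
s2=least_squares(lambda q:model([q[0],q[1],.095,q[2],q[3]]),[.582,.082,-.287,.063],loss="soft_l1");print("z fixed",s2.x.round(5))
for k in cams: # per view
    O=obs;obs=[o for o in O if o[0]==k]
    print(k,least_squares(lambda q:model([q[0],q[1],.095,q[2],q[3]]),[.582,.082,-.287,.063],loss="soft_l1").x.round(5));obs=O
px=lambda i,x,y:(130+x/1.15,(y-299*i)/1.15)
for n,a,b in[("hub",(220.5,146),(303,445)),("knobtop",(241,94),(331,400)),("lugtop",(71,170),(173,466))]:
    print(n,tri([(cams["w1"],px(0,*a)),(cams["w2"],px(1,*b))]).round(4))
E
python3 fit.py
```

```text
p [ 0.58242  0.08204  0.09567 -0.30554  0.05862] res px [0.02 0.03 0.15 0.14 0.03 0.19 0.22 0.21 0.42 0.2  0.44 0.32 0.08 0.34
 0.17 0.25 0.18 0.25 0.68 0.15] [('w1', 9, np.int32(30)), ('w1', 8, np.int32(34)), ('w1', 7, np.int32(27)), ('w1', 11, np.int32(25)), ('w1', 6, np.int32(18)), ('w1', 0, np.int32(94)), ('w1', 5, np.int32(22)), ('w1', 1, np.int32(21)), ('w1', 4, np.int32(24)), ('w1', 2, np.int32(18)), ('w1', 3, np.int32(21)), ('w2', 9, np.int32(18)), ('w2', 8, np.int32(21)), ('w2', 7, np.int32(20)), ('w2', 11, np.int32(20)), ('w2', 6, np.int32(16)), ('w2', 0, np.int32(77)), ('w2', 5, np.int32(19)), ('w2', 1, np.int32(19)), ('w2', 4, np.int32(21)), ('w2', 2, np.int32(15)), ('w2', 3, np.int32(21))]
z fixed [ 0.58248  0.08202 -0.30553  0.05875]
w1 [ 0.58241  0.08203 -0.30575  0.05873]
w2 [ 0.58257  0.08201 -0.30527  0.05877]
hub [0.5823 0.0818 0.1103]
knobtop [0.6053 0.1104 0.1342]
lugtop [0.4729 0.0967 0.1298]
```

Run:
```python
from h import *
o=np.array([.58248,.08202])
for k in("w1","w2"):
    c=load(k);g=cv2.cvtColor(c["color"],cv2.COLOR_RGB2GRAY)
    u0,v0=proj(c,[.6055,.1105,.141])
    for T in(120,190,225):
        n,l,st,ce=cv2.connectedComponentsWithStats((g>T).astype(np.uint8));i=l[int(v0),int(u0)]
        if i==0: continue
        X=at(c,*ce[i],.141);d=X[:2]-o;print(k,T,st[i],ce[i].round(1),X.round(4),"r",np.hypot(*d).round(4),"q",round(-(np.arctan2(d[1],d[0])+.3055),3), "exp px r",.011*f(c)/(c["R"]@X+c["t"])[2])
# weights & hub
c=load("w1");print(proj(c,[.58248,.08202,.107]))
```

```text
w1 120 [326  65  33  32 681] [340.8  81.2] [0.6059 0.1102 0.141 ] r 0.0366 q -1.183 exp px r 14.44393735849015
w1 190 [327  68  27  28 580] [340.   81.7] [0.6052 0.1101 0.141 ] r 0.0361 q -1.195 exp px r 14.439332629777608
w1 225 [328  69  21  23 328] [337.1  79.1] [0.6036 0.1125 0.141 ] r 0.037 q -1.271 exp px r 14.468344939679188
w2 120 [401  70  32  30 618] [418.   86.4] [0.6034 0.1108 0.141 ] r 0.0355 q -1.248 exp px r 12.84580975518214
w2 190 [408  71  24  29 465] [419.9  86.4] [0.6049 0.1103 0.141 ] r 0.0361 q -1.205 exp px r 12.845386620192341
[321.84614107 126.71248543]
```

Call:
apply_moves(steps=[[[0, 0, -0.018, 0.055, 0.037, 0, 0.1], [0, 0, -0.018, 0.11, 0.075, -0.01, 0.1], [0, 0, -0.018, 0.11, 0.075, -0.04, 0.1], [0, 0, -0.018, 0.11, 0.075, -0.07, 0.1], [0, 0, -0.018, 0.11, 0.075, -0.08, 0.1], [0, 0, -0.018, 0.11, 0.075, -0.08, 0.1], [0, 0, -0.018, 0.11, 0.075, -0.08, 0.1]]])

```text
time_s: 2.38
tool_pos: [0.6059, 0.1098, 0.1822]
tcp_rot: [3.139, -0.001, 1.266]
force: [0.4, 0.2, 0.2]
gripper_width: 0.549
grasp_force: 0.0
```

```bash
python3 -c "
from h import *
c=shot('wrist','w3');s=manip.read_state();print(s['time_s'],s['tool_pos'],s['tcp_rot'],s['force'],s['gripper_width'])
d=shot('side','s3')
u,v=proj(d,[.605,.11,.12]).astype(int);a=d['color'][v-60:v+60,u-80:u+80]
cv2.imwrite('pics/c3.png',np.vstack([c['color'],cv2.resize(a,(640,480))])[::-1][::-1][:,:,::-1][:,:,:] if 0 else cv2.resize(np.hstack([c['color'],cv2.resize(a,(533,400))]),(800,273))[:,:,::-1])"
```

```text
2.425 [0.60591936 0.10985834 0.18224532] [ 3.13883749e+00 -8.43529134e-04  1.26557545e+00] [ 0.97760929 -0.15838907 -0.19490465] 0.5476740111392228
```

View pics/c3.png

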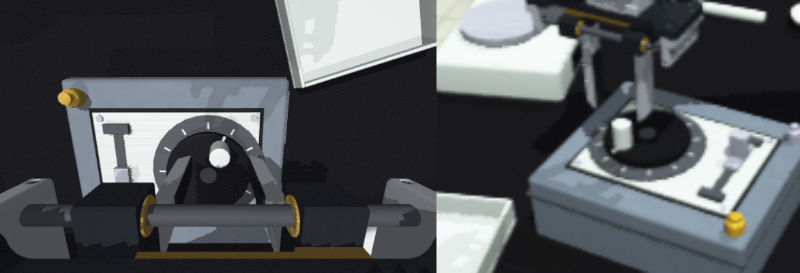

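The wrist view shows the knob centred between the fingers, and the side view shows the tips just above it. Next I descend and grip lightly.

Call:
apply_moves(steps=[[[0, 0, 0, -0.0005, 0, -0.015, 0.1], [0, 0, 0, -0.0005, 0, -0.03, 0.1], [0, 0, 0, -0.0005, 0, -0.0415, 0.1], [0, 0, 0, -0.0005, 0, -0.0415, 0.1], [0, 0, 0, -0.0005, 0, -0.0415, 0.1]]])

```text
time_s: 3.1
tool_pos: [0.6047, 0.11, 0.1391]
tcp_rot: [3.141, -0.0, 1.266]
force: [0.0, 0.5, 0.3]
gripper_width: 0.552
grasp_force: 0.0
```

Call:
apply_moves(steps=[[[0, 0, 0, 0, 0, 0, -0.3], [0, 0, 0, 0, 0, 0, -0.5], [0, 0, 0, 0, 0, 0, -0.6], [0, 0, 0, 0, 0, 0, -0.7], [0, 0, 0, 0, 0, 0, -1], [0, 0, 0, 0, 0, 0, -1], [0, 0, 0, 0, 0, 0, -1], [0, 0, 0, 0, 0, 0, -1]]], newtons=12)

```text
time_s: 4.1
tool_pos: [0.605, 0.1099, 0.1393]
tcp_rot: [3.14, -0.0, 1.266]
force: [4.3, -1.2, -0.9]
gripper_width: 0.231
grasp_force: 12.0
```

```bash
python3 -c "
from h import *
c=shot('wrist','w4');s=manip.read_state();print(s)
R=np.array([[.9537,.3008],[-.3008,.9537]]);print('F box',R@s['force'][:2],'rel centre box',R@(s['tool_pos'][:2]-[.5825,.0820]))"
```

```text
{'time_s': 4.15, 'joint_pos': array([-4.38009540e-03,  2.58936014e-01,  1.71693553e+00, -1.69346620e-04,
        1.16444626e+00,  3.00696924e-01]), 'joint_velocities': array([0.00030169, 0.0015502 , 0.00316915, 0.00070246, 0.00079749,
       0.00108953]), 'joint_torque': array([ 1.24754235e+00, -3.93538964e+01, -2.68133104e+01,  3.69817335e-01,
        1.21607479e+00, -5.18745423e-03]), 'tool_pos': array([0.60498303, 0.10991151, 0.13927051]), 'tcp_rot': array([ 3.14032891e+00, -2.28932767e-04,  1.26578629e+00]), 'force': array([ 5.42366995, -1.03886147, -0.38918763]), 'torque': array([-0.26226877, -0.79447308, -0.07575518]), 'grasp_force': 11.999254524707794, 'gripper_width': 0.22926218644791627}
F box [ 4.8600645 -2.6222021] rel centre box [0.02983785 0.01985631]
```

```bash
cat > gen.py <<'E'
import sys,numpy as np
# usage: q1 q2 rows hold [bx by mm correction, box axes, blended in] ; g value
q1,q2,n,h=float(sys.argv[1]),float(sys.argv[2]),int(sys.argv[3]),int(sys.argv[4])
b=np.array([float(x) for x in sys.argv[5:7]] or [0,0])/1e3
c,s=np.cos(-.3055),np.sin(-.3055);R=np.array([[c,-s],[s,c]])
P=lambda q:.036*np.array([np.cos(q),-np.sin(q)])
rows=[]
for i in range(1,n+h+1):
    t=min(i/n,1);d=R@(P(q1+(q2-q1)*t)-P(q1)+b*t);rows.append([0,0,0,round(d[0],4),round(d[1],4),0,-1])
print(rows)
from rig import manip
s=manip.read_state();print("Fbox",(R.T@s["force"][:2]).round(2),s["force"][2].round(1),"torq",s["torque"].round(2),"rel",(1e3*R.T@(s["tool_pos"][:2]-[.58248,.08202])).round(2),s["time_s"],s["grasp_force"].round(1))
E
python3 gen.py -1.2 -0.6 5 1 0.3 0
```

```text
[[0, 0, 0, np.float64(0.0033), np.float64(-0.0029), 0, -1], [0, 0, 0, np.float64(0.0061), np.float64(-0.0062), 0, -1], [0, 0, 0, np.float64(0.0086), np.float64(-0.0098), 0, -1], [0, 0, 0, np.float64(0.0106), np.float64(-0.0137), 0, -1], [0, 0, 0, np.float64(0.0122), np.float64(-0.0177), 0, -1], [0, 0, 0, np.float64(0.0122), np.float64(-0.0177), 0, -1]]Traceback (most recent call last):
  File "gen.py", line 12, in <module>
    s=manip.read_state();print("Fbox",(R.T@s["force"][:2]).round(2),s["force"][2].round(1),"torq",s["torque"].round(2),"rel",(1e3*R.T@(s["tool_pos"][:2]-[.58248,.08202])).round(2),s["time_s"],s["grasp_force"].round(1))
                                                                                                                                                                                                ^^^^^^^^^^^^^^^^^^^^^^
AttributeError: 'float' object has no attribute 'round'
```

Call:
apply_moves(steps=[[[0, 0, 0, 0.0033, -0.0029, 0, -1], [0, 0, 0, 0.0061, -0.0062, 0, -1], [0, 0, 0, 0.0086, -0.0098, 0, -1], [0, 0, 0, 0.0106, -0.0137, 0, -1], [0, 0, 0, 0.0122, -0.0177, 0, -1], [0, 0, 0, 0.0122, -0.0177, 0, -1]]])

```text
time_s: 4.9
tool_pos: [0.6166, 0.0931, 0.1392]
tcp_rot: [-3.14, -0.001, 1.266]
force: [1.1, 3.9, 2.5]
gripper_width: 0.231
grasp_force: 12.0
```

```bash
sed -i 's/round(d\[\([01]\)\],4)/float(round(d[\1],4))/g; s/s\["grasp_force"\].round(1)/s["grasp_force"]/' gen.py; python3 gen.py -0.6 0.6 8 1
```

```text
[[0, 0, 0, 0.0012, -0.0053, 0, -1], [0, 0, 0, 0.0015, -0.0106, 0, -1], [0, 0, 0, 0.0011, -0.016, 0, -1], [0, 0, 0, -0.0001, -0.0213, 0, -1], [0, 0, 0, -0.0021, -0.0263, 0, -1], [0, 0, 0, -0.0049, -0.0309, 0, -1], [0, 0, 0, -0.0082, -0.0351, 0, -1], [0, 0, 0, -0.0122, -0.0388, 0, -1], [0, 0, 0, -0.0122, -0.0388, 0, -1]]
Fbox [-0.1   4.05] 2.5 torq [ 0.85 -0.05  0.04] rel [29.21 20.8 ] 4.9 12.000531703233719
```

Call:
apply_moves(steps=[[[0, 0, 0, 0.0012, -0.0053, 0, -1], [0, 0, 0, 0.0015, -0.0106, 0, -1], [0, 0, 0, 0.0011, -0.016, 0, -1], [0, 0, 0, -0.0001, -0.0213, 0, -1], [0, 0, 0, -0.0021, -0.0263, 0, -1], [0, 0, 0, -0.0049, -0.0309, 0, -1], [0, 0, 0, -0.0082, -0.0351, 0, -1], [0, 0, 0, -0.0122, -0.0388, 0, -1]]])

```text
time_s: 5.9
tool_pos: [0.6045, 0.0532, 0.1391]
tcp_rot: [3.141, -0.0, 1.266]
force: [3.6, 4.3, 3.2]
gripper_width: 0.23
grasp_force: 12.0
```

```bash
python3 gen.py 0.6 1.6 7 0
```

```text
[[0, 0, 0, -0.0043, -0.0029, 0, -1], [0, 0, 0, -0.0089, -0.0051, 0, -1], [0, 0, 0, -0.0138, -0.0067, 0, -1], [0, 0, 0, -0.0188, -0.0075, 0, -1], [0, 0, 0, -0.024, -0.0076, 0, -1], [0, 0, 0, -0.0291, -0.007, 0, -1], [0, 0, 0, -0.034, -0.0057, 0, -1]]
Fbox [2.11 5.16] 3.2 torq [ 0.8  -0.49 -0.02] rel [ 29.63 -20.89] 5.9 12.000437378883362
```

Call:
apply_moves(steps=[[[0, 0, 0, -0.0043, -0.0029, 0, -1], [0, 0, 0, -0.0089, -0.0051, 0, -1], [0, 0, 0, -0.0138, -0.0067, 0, -1], [0, 0, 0, -0.0188, -0.0075, 0, -1], [0, 0, 0, -0.024, -0.0076, 0, -1], [0, 0, 0, -0.0291, -0.007, 0, -1], [0, 0, 0, -0.034, -0.0057, 0, -1]]])

```text
time_s: 6.78
tool_pos: [0.5709, 0.0474, 0.1391]
tcp_rot: [3.139, 0.0, 1.266]
force: [5.1, 2.4, 1.8]
gripper_width: 0.227
grasp_force: 12.0
```

```bash
python3 gen.py 1.6 3.2 10 0
```

```text
[[0, 0, 0, -0.0053, 0.0023, 0, -1], [0, 0, 0, -0.0101, 0.0054, 0, -1], [0, 0, 0, -0.0144, 0.0093, 0, -1], [0, 0, 0, -0.018, 0.0138, 0, -1], [0, 0, 0, -0.0208, 0.0188, 0, -1], [0, 0, 0, -0.0228, 0.0242, 0, -1], [0, 0, 0, -0.0239, 0.0298, 0, -1], [0, 0, 0, -0.0241, 0.0356, 0, -1], [0, 0, 0, -0.0234, 0.0413, 0, -1], [0, 0, 0, -0.0218, 0.0468, 0, -1]]
Fbox [4.18 3.81] 1.8 torq [ 0.49 -1.05  0.01] rel [ -0.62 -36.54] 6.775 11.999778002500534
```

```bash
python3 gen.py 1.6 3.2 10 0 0 0.3|head -1
```

```text
[[0, 0, 0, -0.0053, 0.0023, 0, -1], [0, 0, 0, -0.0101, 0.0055, 0, -1], [0, 0, 0, -0.0143, 0.0094, 0, -1], [0, 0, 0, -0.0179, 0.0139, 0, -1], [0, 0, 0, -0.0208, 0.0189, 0, -1], [0, 0, 0, -0.0228, 0.0244, 0, -1], [0, 0, 0, -0.0239, 0.03, 0, -1], [0, 0, 0, -0.0241, 0.0358, 0, -1], [0, 0, 0, -0.0233, 0.0415, 0, -1], [0, 0, 0, -0.0217, 0.0471, 0, -1]]
```

Call:
apply_moves(steps=[[[0, 0, 0, -0.0053, 0.0023, 0, -1], [0, 0, 0, -0.0101, 0.0055, 0, -1], [0, 0, 0, -0.0143, 0.0094, 0, -1], [0, 0, 0, -0.0179, 0.0139, 0, -1], [0, 0, 0, -0.0208, 0.0189, 0, -1], [0, 0, 0, -0.0228, 0.0244, 0, -1], [0, 0, 0, -0.0239, 0.03, 0, -1], [0, 0, 0, -0.0241, 0.0358, 0, -1], [0, 0, 0, -0.0233, 0.0415, 0, -1], [0, 0, 0, -0.0217, 0.0471, 0, -1]]])

```text
time_s: 8.02
tool_pos: [0.5484, 0.0937, 0.1391]
tcp_rot: [-3.141, 0.003, 1.266]
force: [-0.8, -5.4, 5.5]
gripper_width: 0.229
grasp_force: 12.0
```

```bash
python3 gen.py 3.2 4.8 10 0
```

```text
[[0, 0, 0, 0.0025, 0.0052, 0, -1], [0, 0, 0, 0.0057, 0.0099, 0, -1], [0, 0, 0, 0.0097, 0.0141, 0, -1], [0, 0, 0, 0.0143, 0.0176, 0, -1], [0, 0, 0, 0.0194, 0.0202, 0, -1], [0, 0, 0, 0.0248, 0.0221, 0, -1], [0, 0, 0, 0.0305, 0.0231, 0, -1], [0, 0, 0, 0.0363, 0.0231, 0, -1], [0, 0, 0, 0.042, 0.0222, 0, -1], [0, 0, 0, 0.0474, 0.0204, 0, -1]]
Fbox [ 0.88 -5.42] 5.5 torq [-0.91  0.1  -0.  ] rel [-36.07   0.91] 8.025 12.002965360879898
```

Call:
apply_moves(steps=[[[0, 0, 0, 0.0025, 0.0052, 0, -1], [0, 0, 0, 0.0057, 0.0099, 0, -1], [0, 0, 0, 0.0097, 0.0141, 0, -1], [0, 0, 0, 0.0143, 0.0176, 0, -1], [0, 0, 0, 0.0194, 0.0202, 0, -1], [0, 0, 0, 0.0248, 0.0221, 0, -1], [0, 0, 0, 0.0305, 0.0231, 0, -1], [0, 0, 0, 0.0363, 0.0231, 0, -1], [0, 0, 0, 0.042, 0.0222, 0, -1], [0, 0, 0, 0.0474, 0.0204, 0, -1]]])

```text
time_s: 9.28
tool_pos: [0.5947, 0.1159, 0.139]
tcp_rot: [-3.137, 0.001, 1.266]
force: [-4.5, 1.8, 7.9]
gripper_width: 0.23
grasp_force: 12.0
```

```bash
python3 gen.py 4.8 6.0 8 0; python3 gen.py 4.8 6.0 8 0 0 -0.3|head -1
```

```text
[[0, 0, 0, 0.0048, -0.0024, 0, -1], [0, 0, 0, 0.0092, -0.0056, 0, -1], [0, 0, 0, 0.0131, -0.0093, 0, -1], [0, 0, 0, 0.0164, -0.0136, 0, -1], [0, 0, 0, 0.019, -0.0183, 0, -1], [0, 0, 0, 0.0208, -0.0234, 0, -1], [0, 0, 0, 0.0219, -0.0287, 0, -1], [0, 0, 0, 0.0222, -0.0341, 0, -1]]
Fbox [-4.88  0.4 ] 7.9 torq [ 0.27  0.83 -0.  ] rel [ 1.5  36.01] 9.275 12.005428075790405
[[0, 0, 0, 0.0048, -0.0025, 0, -1], [0, 0, 0, 0.0092, -0.0056, 0, -1], [0, 0, 0, 0.0131, -0.0094, 0, -1], [0, 0, 0, 0.0163, -0.0137, 0, -1], [0, 0, 0, 0.0189, -0.0185, 0, -1], [0, 0, 0, 0.0208, -0.0236, 0, -1], [0, 0, 0, 0.0218, -0.0289, 0, -1], [0, 0, 0, 0.0221, -0.0343, 0, -1]]
```

Call:
apply_moves(steps=[[[0, 0, 0, 0.0048, -0.0024, 0, -1], [0, 0, 0, 0.0092, -0.0056, 0.0005, -1], [0, 0, 0, 0.0131, -0.0093, 0.0005, -1], [0, 0, 0, 0.0164, -0.0136, 0.0005, -1], [0, 0, 0, 0.019, -0.0183, 0.0005, -1], [0, 0, 0, 0.0208, -0.0234, 0.0005, -1], [0, 0, 0, 0.0219, -0.0287, 0.0005, -1], [0, 0, 0, 0.0222, -0.0341, 0.0005, -1]]])

```text
time_s: 10.28
tool_pos: [0.6182, 0.0826, 0.1392]
tcp_rot: [-3.141, -0.003, 1.266]
force: [2.9, 4.7, 2.2]
gripper_width: 0.227
grasp_force: 12.0
```

```bash
python3 gen.py 6.0 6.28 3 0;python3 -c "
from h import *
c=shot('wrist','w5');d=shot('scene','s5')
u,v=proj(d,[.6,.08,.12]).astype(int);a=d['color'][v-45:v+45,u-60:u+60]
cv2.imwrite('pics/c5.png',np.hstack([cv2.resize(c['color'][100:350,160:480],(400,312)),cv2.resize(a,(400,312),interpolation=cv2.INTER_CUBIC)])[:,:,::-1])"
```

```text
[[0, 0, 0, -0.0002, -0.0034, 0, -1], [0, 0, 0, -0.0008, -0.0067, 0, -1], [0, 0, 0, -0.0016, -0.0099, 0, -1]]
Fbox [1.32 5.34] 2.2 torq [ 0.9 -0.5 -0. ] rel [33.89 11.34] 10.275 12.000828981399536
```

View pics/c5.png

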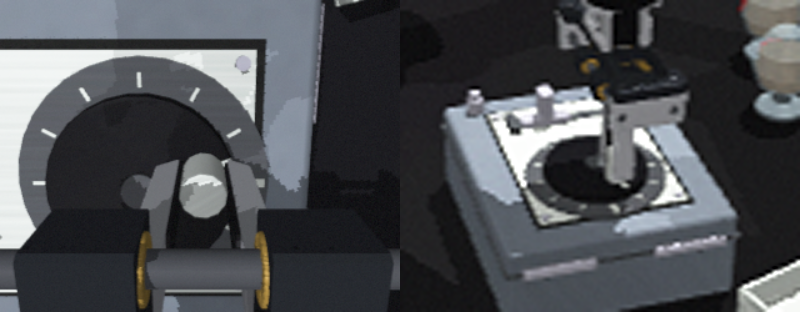

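Run:
```python
from h import *
R=np.array([[.9537,.3008],[-.3008,.9537]])
# compare w4 (just gripped, known tcp) with w5: top-face centroid of knob
for k,t in(("w4",[.605,.1099]),("w5",[.6182,.0826])):
    c=load(k);g=cv2.cvtColor(c["color"],cv2.COLOR_RGB2GRAY)
    u,v=proj(c,[*t,.141]);print(k,u.round(1),v.round(1))
    for T in(150,185):
        n,l,st,ce=cv2.connectedComponentsWithStats((g>T).astype(np.uint8))
        for i in range(1,n):
            if st[i,4]>80 and abs(ce[i]-[u,v]).max()<25: print(T,st[i],ce[i].round(1),at(c,*ce[i],.141)[:2]-t)
a=[load(k)["color"][190:290,270:380] for k in("w4","w5")]
cv2.imwrite("pics/c6.png",cv2.resize(np.hstack(a),None,fx=3,fy=3)[:,:,::-1])
```

```text
w4 322.6 258.4
150 [306 239  33  35 709] [322.1 255.9] [0.00021439 0.00148694]
185 [307 240  30  12 159] [321.4 244.5] [0.00183056 0.00799056]
w5 322.6 258.5
150 [306 239  33  35 711] [322.1 255.5] [0.00030328 0.00181157]
185 [307 240  30   9 162] [322.  244.1] [0.00227831 0.00821979]
```

View pics/c6.png

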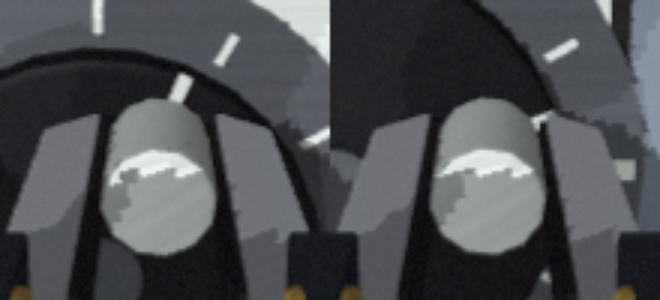

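The knob sits identically between the pads in both crops, so there has been no slip and the hand's angle is the dial's angle. Going on to 12.

Call:
apply_moves(steps=[[[0, 0, 0, -0.0003, -0.0038, 0, -1], [0, 0, 0, -0.001, -0.0076, 0, -1], [0, 0, 0, -0.002, -0.011, 0, -1], [0, 0, 0, -0.002, -0.011, 0, -1], [0, 0, 0, -0.002, -0.011, 0, -1], [0, 0, 0, -0.002, -0.011, 0, -1], [0, 0, 0, -0.002, -0.011, 0, -1], [0, 0, 0, -0.002, -0.011, 0, -1]]])

```text
time_s: 11.38
tool_pos: [0.6164, 0.0705, 0.1393]
tcp_rot: [-3.141, -0.0, 1.266]
force: [4.1, 3.8, 0.4]
gripper_width: 0.236
grasp_force: 12.0
```

```bash
python3 gen.py 6.32 3.5 18 0
```

```text
[[0, 0, 0, 0.0015, 0.0054, 0, -1], [0, 0, 0, 0.0021, 0.011, 0, -1], [0, 0, 0, 0.0018, 0.0167, 0, -1], [0, 0, 0, 0.0006, 0.0222, 0, -1], [0, 0, 0, -0.0014, 0.0275, 0, -1], [0, 0, 0, -0.0042, 0.0323, 0, -1], [0, 0, 0, -0.0077, 0.0367, 0, -1], [0, 0, 0, -0.0118, 0.0405, 0, -1], [0, 0, 0, -0.0166, 0.0436, 0, -1], [0, 0, 0, -0.0217, 0.0459, 0, -1], [0, 0, 0, -0.0271, 0.0474, 0, -1], [0, 0, 0, -0.0327, 0.0481, 0, -1], [0, 0, 0, -0.0383, 0.0478, 0, -1], [0, 0, 0, -0.0439, 0.0467, 0, -1], [0, 0, 0, -0.0491, 0.0447, 0, -1], [0, 0, 0, -0.054, 0.0419, 0, -1], [0, 0, 0, -0.0585, 0.0384, 0, -1], [0, 0, 0, -0.0623, 0.0343, 0, -1]]
Fbox [2.74 4.81] 0.4 torq [ 0.64 -0.69  0.04] rel [35.81 -0.74] 11.375 11.999942511320114
```

Call:
apply_moves(steps=[[[0, 0, 0, 0.0015, 0.0054, 0, -1], [0, 0, 0, 0.0021, 0.011, 0, -1], [0, 0, 0, 0.0018, 0.0167, 0, -1], [0, 0, 0, 0.0006, 0.0222, 0, -1], [0, 0, 0, -0.0014, 0.0275, 0, -1], [0, 0, 0, -0.0042, 0.0323, 0, -1], [0, 0, 0, -0.0077, 0.0367, 0, -1], [0, 0, 0, -0.0118, 0.0405, 0, -1], [0, 0, 0, -0.0166, 0.0436, 0, -1], [0, 0, 0, -0.0217, 0.0459, 0, -1]]])

```text
time_s: 12.62
tool_pos: [0.5946, 0.116, 0.1392]
tcp_rot: [3.141, 0.001, 1.266]
force: [3.5, -1.6, -1.5]
gripper_width: 0.232
grasp_force: 12.0
```

```bash
python3 gen.py 4.7533 3.2 10 0
```

```text
[[0, 0, 0, -0.0054, 0.0015, 0, -1], [0, 0, 0, -0.0109, 0.0021, 0, -1], [0, 0, 0, -0.0165, 0.0019, 0, -1], [0, 0, 0, -0.022, 0.0008, 0, -1], [0, 0, 0, -0.0272, -0.0011, 0, -1], [0, 0, 0, -0.0321, -0.0039, 0, -1], [0, 0, 0, -0.0365, -0.0073, 0, -1], [0, 0, 0, -0.0403, -0.0114, 0, -1], [0, 0, 0, -0.0435, -0.016, 0, -1], [0, 0, 0, -0.0459, -0.021, 0, -1]]
Fbox [ 3.77 -0.44] -1.5 torq [-0.37 -0.87  0.02] rel [ 1.3  36.06] 12.625 11.999364048242569
```

Call:
apply_moves(steps=[[[0, 0, 0, -0.0054, 0.0015, 0, -1], [0, 0, 0, -0.0109, 0.0021, 0, -1], [0, 0, 0, -0.0165, 0.0019, 0, -1], [0, 0, 0, -0.022, 0.0008, 0, -1], [0, 0, 0, -0.0272, -0.0011, 0, -1], [0, 0, 0, -0.0321, -0.0039, 0, -1], [0, 0, 0, -0.0365, -0.0073, 0, -1], [0, 0, 0, -0.0403, -0.0114, 0, -1], [0, 0, 0, -0.0435, -0.016, 0, -1], [0, 0, 0, -0.0459, -0.021, 0, -1]]])

```text
time_s: 13.88
tool_pos: [0.5486, 0.0959, 0.1393]
tcp_rot: [3.141, -0.002, 1.265]
force: [6.8, 2.9, -3.0]
gripper_width: 0.23
grasp_force: 12.0
```

```bash
python3 gen.py 3.2 0.1 20 0
```

```text
[[0, 0, 0, -0.0016, -0.0053, 0, -1], [0, 0, 0, -0.0023, -0.0109, 0, -1], [0, 0, 0, -0.0022, -0.0164, 0, -1], [0, 0, 0, -0.0012, -0.0219, 0, -1], [0, 0, 0, 0.0006, -0.0272, 0, -1], [0, 0, 0, 0.0033, -0.0321, 0, -1], [0, 0, 0, 0.0066, -0.0366, 0, -1], [0, 0, 0, 0.0106, -0.0405, 0, -1], [0, 0, 0, 0.0151, -0.0437, 0, -1], [0, 0, 0, 0.0201, -0.0462, 0, -1], [0, 0, 0, 0.0254, -0.0479, 0, -1], [0, 0, 0, 0.031, -0.0487, 0, -1], [0, 0, 0, 0.0365, -0.0487, 0, -1], [0, 0, 0, 0.042, -0.0478, 0, -1], [0, 0, 0, 0.0473, -0.0461, 0, -1], [0, 0, 0, 0.0523, -0.0436, 0, -1], [0, 0, 0, 0.0568, -0.0403, 0, -1], [0, 0, 0, 0.0608, -0.0364, 0, -1], [0, 0, 0, 0.0641, -0.032, 0, -1], [0, 0, 0, 0.0667, -0.027, 0, -1]]
Fbox [5.61 4.79] -3.0 torq [ 0.44 -1.21 -0.04] rel [-36.43   3.04] 13.875 11.99775516986847
```

```bash
python3 gen.py 3.2 1.6 10 0 0.4 0|head -1
```

```text
[[0, 0, 0, -0.0016, -0.0055, 0, -1], [0, 0, 0, -0.0022, -0.0113, 0, -1], [0, 0, 0, -0.002, -0.017, 0, -1], [0, 0, 0, -0.0008, -0.0227, 0, -1], [0, 0, 0, 0.0012, -0.0281, 0, -1], [0, 0, 0, 0.0041, -0.0331, 0, -1], [0, 0, 0, 0.0077, -0.0376, 0, -1], [0, 0, 0, 0.012, -0.0415, 0, -1], [0, 0, 0, 0.0169, -0.0446, 0, -1], [0, 0, 0, 0.0222, -0.0469, 0, -1]]
```

Call:
apply_moves(steps=[[[0, 0, 0, -0.0016, -0.0055, 0, -1], [0, 0, 0, -0.0022, -0.0113, 0, -1], [0, 0, 0, -0.002, -0.017, 0, -1], [0, 0, 0, -0.0008, -0.0227, 0, -1], [0, 0, 0, 0.0012, -0.0281, 0, -1], [0, 0, 0, 0.0041, -0.0331, 0, -1], [0, 0, 0, 0.0077, -0.0376, 0, -1], [0, 0, 0, 0.012, -0.0415, 0, -1], [0, 0, 0, 0.0169, -0.0446, 0, -1], [0, 0, 0, 0.0222, -0.0469, 0, -1]]])

```text
time_s: 15.12
tool_pos: [0.5706, 0.0479, 0.1391]
tcp_rot: [-3.14, 0.001, 1.266]
force: [-3.9, 1.5, 3.3]
gripper_width: 0.233
grasp_force: 12.0
```

```bash
python3 gen.py 1.6 0.0 10 0 0 0.1; python3 gen.py 1.6 0.0 10 0 0 0.4
```

```text
[[0, 0, 0, 0.0056, -0.0014, 0, -1], [0, 0, 0, 0.0113, -0.002, 0, -1], [0, 0, 0, 0.017, -0.0016, 0, -1], [0, 0, 0, 0.0227, -0.0003, 0, -1], [0, 0, 0, 0.028, 0.0019, 0, -1], [0, 0, 0, 0.0329, 0.0049, 0, -1], [0, 0, 0, 0.0373, 0.0086, 0, -1], [0, 0, 0, 0.041, 0.013, 0, -1], [0, 0, 0, 0.044, 0.0179, 0, -1], [0, 0, 0, 0.0462, 0.0233, 0, -1]]
Fbox [-4.2   0.25] 3.3 torq [0.44 0.78 0.  ] rel [ -1.04 -36.06] 15.125 12.000322490930557
[[0, 0, 0, 0.0056, -0.0014, 0, -1], [0, 0, 0, 0.0113, -0.0019, 0, -1], [0, 0, 0, 0.0171, -0.0015, 0, -1], [0, 0, 0, 0.0227, -0.0002, 0, -1], [0, 0, 0, 0.028, 0.002, 0, -1], [0, 0, 0, 0.033, 0.005, 0, -1], [0, 0, 0, 0.0374, 0.0088, 0, -1], [0, 0, 0, 0.0411, 0.0132, 0, -1], [0, 0, 0, 0.0441, 0.0182, 0, -1], [0, 0, 0, 0.0463, 0.0236, 0, -1]]
Fbox [-4.2   0.25] 3.3 torq [0.44 0.78 0.  ] rel [ -1.04 -36.06] 15.125 12.000322490930557
```

Call:
apply_moves(steps=[[[0, 0, 0, 0.0056, -0.0014, 0, -1], [0, 0, 0, 0.0113, -0.002, 0, -1], [0, 0, 0, 0.017, -0.0016, 0, -1], [0, 0, 0, 0.0227, -0.0003, 0, -1], [0, 0, 0, 0.028, 0.0019, 0, -1], [0, 0, 0, 0.0329, 0.0049, 0, -1], [0, 0, 0, 0.0373, 0.0086, 0, -1], [0, 0, 0, 0.041, 0.013, 0, -1], [0, 0, 0, 0.044, 0.0179, 0, -1], [0, 0, 0, 0.0462, 0.0233, 0, -1]]])

```text
time_s: 16.38
tool_pos: [0.6174, 0.0712, 0.1392]
tcp_rot: [3.142, 0.001, 1.266]
force: [-5.3, -2.9, 2.2]
gripper_width: 0.231
grasp_force: 12.0
```

```bash
python3 gen.py 0.0 -1.6 10 0; python3 gen.py 0 -1.6 10 0 -0.3 0
```

```text
[[0, 0, 0, 0.0013, 0.0056, 0, -1], [0, 0, 0, 0.0017, 0.0113, 0, -1], [0, 0, 0, 0.0011, 0.0171, 0, -1], [0, 0, 0, -0.0003, 0.0226, 0, -1], [0, 0, 0, -0.0026, 0.0279, 0, -1], [0, 0, 0, -0.0058, 0.0327, 0, -1], [0, 0, 0, -0.0096, 0.037, 0, -1], [0, 0, 0, -0.0141, 0.0406, 0, -1], [0, 0, 0, -0.0191, 0.0435, 0, -1], [0, 0, 0, -0.0245, 0.0455, 0, -1]]
Fbox [-4.16 -4.34] 2.2 torq [-0.66  0.98  0.04] rel [36.51  0.18] 16.375 12.000001519918442
[[0, 0, 0, 0.0013, 0.0056, 0, -1], [0, 0, 0, 0.0016, 0.0114, 0, -1], [0, 0, 0, 0.001, 0.0171, 0, -1], [0, 0, 0, -0.0004, 0.0227, 0, -1], [0, 0, 0, -0.0028, 0.028, 0, -1], [0, 0, 0, -0.0059, 0.0328, 0, -1], [0, 0, 0, -0.0098, 0.0371, 0, -1], [0, 0, 0, -0.0143, 0.0407, 0, -1], [0, 0, 0, -0.0194, 0.0435, 0, -1], [0, 0, 0, -0.0248, 0.0456, 0, -1]]
Fbox [-4.16 -4.34] 2.2 torq [-0.66  0.98  0.04] rel [36.51  0.18] 16.375 12.000001519918442
```

Call:
apply_moves(steps=[[[0, 0, 0, 0.0013, 0.0056, 0, -1], [0, 0, 0, 0.0016, 0.0114, 0, -1], [0, 0, 0, 0.001, 0.0171, 0, -1], [0, 0, 0, -0.0004, 0.0227, 0, -1], [0, 0, 0, -0.0028, 0.028, 0, -1], [0, 0, 0, -0.0059, 0.0328, 0, -1], [0, 0, 0, -0.0098, 0.0371, 0, -1], [0, 0, 0, -0.0143, 0.0407, 0, -1], [0, 0, 0, -0.0194, 0.0435, 0, -1], [0, 0, 0, -0.0248, 0.0456, 0, -1]]])

```text
time_s: 17.62
tool_pos: [0.5943, 0.1164, 0.1393]
tcp_rot: [3.136, -0.0, 1.266]
force: [3.2, -4.5, -5.0]
gripper_width: 0.23
grasp_force: 12.0
```

```bash
python3 gen.py -1.6 -2.1 4 4
```

```text
[[0, 0, 0, -0.0044, 0.001, 0, -1], [0, 0, 0, -0.0089, 0.0014, 0, -1], [0, 0, 0, -0.0134, 0.0012, 0, -1], [0, 0, 0, -0.0178, 0.0005, 0, -1], [0, 0, 0, -0.0178, 0.0005, 0, -1], [0, 0, 0, -0.0178, 0.0005, 0, -1], [0, 0, 0, -0.0178, 0.0005, 0, -1], [0, 0, 0, -0.0178, 0.0005, 0, -1]]
Fbox [ 4.44 -3.37] -5.0 torq [-0.75 -0.6  -0.  ] rel [ 0.92 36.36] 17.625 11.999547332525253
```

Measured q is -1.546, against -1.6 commanded. I'll take it to about -2.12 commanded and hold.

Call:
apply_moves(steps=[[[0, 0, 0, -0.0044, 0.001, 0, -1], [0, 0, 0, -0.0089, 0.0013, 0, -1], [0, 0, 0, -0.0134, 0.0011, 0, -1], [0, 0, 0, -0.0182, 0.0003, 0, -1], [0, 0, 0, -0.0182, 0.0003, 0, -1], [0, 0, 0, -0.0182, 0.0003, 0, -1], [0, 0, 0, -0.0182, 0.0003, 0, -1], [0, 0, 0, -0.0182, 0.0003, 0, -1], [0, 0, 0, -0.0182, 0.0003, 0, -1]]])

```text
time_s: 18.75
tool_pos: [0.5745, 0.1174, 0.1393]
tcp_rot: [3.141, -0.0, 1.266]
force: [5.6, -1.9, -7.0]
gripper_width: 0.231
grasp_force: 12.0
```

```bash
python3 gen.py -2.11 -0.51 11 5 0 0
```

```text
[[0, 0, 0, 0.0052, 0.0008, 0, -1], [0, 0, 0, 0.0104, 0.0009, 0, -1], [0, 0, 0, 0.0156, 0.0002, 0, -1], [0, 0, 0, 0.0206, -0.0012, 0, -1], [0, 0, 0, 0.0254, -0.0033, 0, -1], [0, 0, 0, 0.0298, -0.0061, 0, -1], [0, 0, 0, 0.0338, -0.0095, 0, -1], [0, 0, 0, 0.0372, -0.0135, 0, -1], [0, 0, 0, 0.04, -0.0179, 0, -1], [0, 0, 0, 0.0422, -0.0227, 0, -1], [0, 0, 0, 0.0436, -0.0277, 0, -1], [0, 0, 0, 0.0436, -0.0277, 0, -1], [0, 0, 0, 0.0436, -0.0277, 0, -1], [0, 0, 0, 0.0436, -0.0277, 0, -1], [0, 0, 0, 0.0436, -0.0277, 0, -1], [0, 0, 0, 0.0436, -0.0277, 0, -1]]
Fbox [ 5.94 -0.16] -7.0 torq [-0.23 -0.87  0.04] rel [-18.28  31.31] 18.75 11.995699256658554
```

Call:
apply_moves(steps=[[[0, 0, 0, 0.0052, 0.0008, 0, -1], [0, 0, 0, 0.0104, 0.0009, -0.0004, -1], [0, 0, 0, 0.0156, 0.0002, -0.0004, -1], [0, 0, 0, 0.0206, -0.0012, -0.0004, -1], [0, 0, 0, 0.0254, -0.0033, -0.0004, -1], [0, 0, 0, 0.0298, -0.0061, -0.0004, -1], [0, 0, 0, 0.0338, -0.0095, -0.0004, -1], [0, 0, 0, 0.0372, -0.0135, -0.0004, -1], [0, 0, 0, 0.04, -0.0179, -0.0004, -1], [0, 0, 0, 0.0422, -0.0227, -0.0004, -1], [0, 0, 0, 0.0436, -0.0277, -0.0004, -1], [0, 0, 0, 0.0436, -0.0277, -0.0004, -1], [0, 0, 0, 0.0436, -0.0277, -0.0004, -1], [0, 0, 0, 0.0436, -0.0277, -0.0004, -1], [0, 0, 0, 0.0436, -0.0277, -0.0004, -1], [0, 0, 0, 0.0436, -0.0277, -0.0004, -1]]])

```text
time_s: 20.75
tool_pos: [0.6179, 0.0897, 0.1392]
tcp_rot: [3.141, 0.0, 1.266]
force: [-3.8, 2.5, 1.4]
gripper_width: 0.229
grasp_force: 12.0
```

```bash
python3 gen.py 0 0 1 0
```

```text
[[0, 0, 0, 0.0, 0.0, 0, -1]]
Fbox [-4.33  1.23] 1.4 torq [0.41 0.51 0.04] rel [31.51 17.95] 20.75 12.000064998865128
```

Call:
apply_moves(steps=[[[0, 0, 0, 0, 0, 0, -0.48], [0, 0, 0, 0, 0, 0, -0.3], [0, 0, 0, 0, 0, 0, -0.1], [0, 0, 0, 0, 0, 0, 0], [0, 0, 0, 0, 0, 0, 0], [0, 0, 0, 0, 0, 0.015, 0], [0, 0, 0, 0, 0, 0.05, 0], [0, 0, 0, -0.05, 0.002, 0.055, 0], [0, 0, 0, -0.1, 0.0045, 0.055, 0], [0, 0, 0, -0.146, 0.0065, 0.055, 0], [0, 0, 0, -0.146, 0.0065, 0.055, 0], [0, 0, 0, -0.146, 0.0065, 0.055, 0], [0, 0, 0, -0.146, 0.0065, 0.055, 0]]])

```text
time_s: 22.38
tool_pos: [0.4732, 0.096, 0.1949]
tcp_rot: [3.14, -0.0, 1.266]
force: [0.3, -0.6, -0.4]
gripper_width: 0.5
grasp_force: 0.0
```

```bash
python3 gen.py 0 0 1 0|tail -1;python3 -c "
from h import *
c=shot('wrist','w7');d=shot('side','s7')
u,v=proj(d,[.53,.09,.12]).astype(int);a=d['color'][v-60:v+60,u-80:u+80]
for n,X in(('lugtop',[.4716,.096,.129]),('knob',[.6178,.0898,.141])): print(n,proj(c,X),proj(d,X)-[u-80,v-60])
cv2.imwrite('pics/c7.png',np.hstack([c['color'][80:330,120:520],cv2.resize(a,(333,250),interpolation=cv2.INTER_CUBIC)])[:,:,::-1])"
```

```text
Fbox [ 0.45 -0.45] -0.4 torq [-0.   -0.01 -0.  ] rel [-108.39  -19.52] 22.375 0.0
lugtop [320.35019925 221.4151925 ] [102.18528319  61.04885599]
knob [521.83944145 174.80388211] [47.44238974 51.29385753]
```

View pics/c7.png

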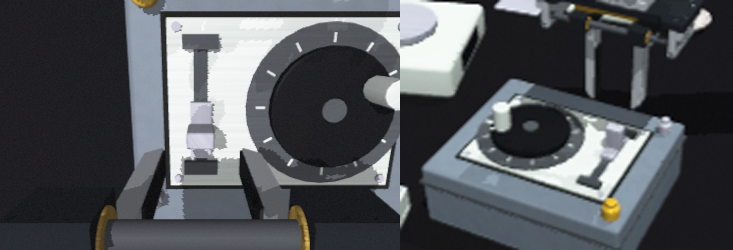

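The crop shows the lug at about (200,138), midway between the fingers and where predicted (200,141). The knob rests at 11. Descending and gripping the lug.

Call:
apply_moves(steps=[[[0, 0, 0, -0.0015, 0, -0.025, 0], [0, 0, 0, -0.0015, 0, -0.045, 0], [0, 0, 0, -0.0015, 0, -0.058, 0], [0, 0, 0, -0.0015, 0, -0.0635, 0], [0, 0, 0, -0.0015, 0, -0.0635, 0]]])

```text
time_s: 23.1
tool_pos: [0.4705, 0.0962, 0.1306]
tcp_rot: [-3.141, 0.0, 1.266]
force: [0.5, 0.2, -0.5]
gripper_width: 0.502
grasp_force: 0.0
```

Call:
apply_moves(steps=[[[0, 0, 0, 0, 0, 0, -0.2], [0, 0, 0, 0, 0, 0, -0.4], [0, 0, 0, 0, 0, 0, -0.5], [0, 0, 0, 0, 0, 0, -0.6], [0, 0, 0, 0, 0, 0, -0.7], [0, 0, 0, 0, 0, 0, -1], [0, 0, 0, 0, 0, 0, -1], [0, 0, 0, 0, 0, 0, -1]]], newtons=12)

```text
time_s: 24.1
tool_pos: [0.471, 0.0961, 0.1309]
tcp_rot: [3.14, -0.0, 1.266]
force: [5.1, -1.3, 0.2]
gripper_width: 0.233
grasp_force: 12.0
```

```bash
python3 gen.py 0 0 1 0|tail -1
```

```text
Fbox [5.25 0.26] 0.2 torq [-0.24 -0.92 -0.03] rel [-110.55  -20.14] 24.1 11.999835222959518
```

Call:
apply_moves(steps=[[[0, 0, 0, 0.0012, 0.0018, 0, -1], [0, 0, 0, 0.0023, 0.0055, 0, -1], [0, 0, 0, 0.0035, 0.0094, 0, -1], [0, 0, 0, 0.0047, 0.0132, 0, -1], [0, 0, 0, 0.0059, 0.017, 0, -1], [0, 0, 0, 0.0071, 0.0208, 0, -1], [0, 0, 0, 0.0083, 0.0246, 0, -1], [0, 0, 0, 0.0095, 0.0284, 0, -1], [0, 0, 0, 0.0107, 0.0323, 0, -1], [0, 0, 0, 0.0113, 0.0342, 0, -1], [0, 0, 0, 0.0113, 0.0342, 0, -1]]])

```text
time_s: 25.48
tool_pos: [0.4818, 0.1297, 0.1309]
tcp_rot: [3.141, 0.002, 1.266]
force: [2.6, -4.4, 1.6]
gripper_width: 0.232
grasp_force: 12.0
```

```bash
python3 gen.py 0 0 1 0|tail -1
```

```text
Fbox [ 3.77 -3.41] 1.6 torq [-0.79 -0.53 -0.02] rel [-110.35   15.19] 25.475 12.001211196184158
```

Call:
apply_moves(steps=[[[0, 0, 0, 0.0006, 0.0019, 0, -1], [0, 0, 0, 0.0012, 0.0038, 0, -1], [0, 0, 0, 0.0014, 0.0043, 0, -1], [0, 0, 0, 0.0014, 0.0043, 0, -1]]])

```text
time_s: 25.98
tool_pos: [0.4832, 0.1339, 0.1309]
tcp_rot: [3.141, 0.002, 1.266]
force: [2.9, -4.5, 1.5]
gripper_width: 0.235
grasp_force: 12.0
```

```bash
python3 gen.py 0 0 1 0|tail -1
```

```text
Fbox [ 4.14 -3.38] 1.5 torq [-0.86 -0.5   0.03] rel [-110.3    19.57] 25.975 12.001357823610306
```

Call:
apply_moves(steps=[[[0, 0, 0, 0.0002, 0.0005, 0, -1], [0, 0, 0, 0.0003, 0.0009, 0, -1], [0, 0, 0, 0.0003, 0.0009, 0, -1], [0, 0, 0, 0.0003, 0.0009, 0, -1]]])

```text
time_s: 26.48
tool_pos: [0.4834, 0.1347, 0.1309]
tcp_rot: [3.141, 0.002, 1.266]
force: [1.7, -5.5, 1.9]
gripper_width: 0.231
grasp_force: 12.0
```

```bash
python3 gen.py 0 0 1 0|tail -1
```

```text
Fbox [ 3.25 -4.78] 1.9 torq [-0.88 -0.44 -0.03] rel [-110.33   20.46] 26.475 12.00145035982132
```

The side force is rising, so the bolt is at its stop. Now I release, lift straight up and check.

Call:
apply_moves(steps=[[[0, 0, 0, 0, 0, 0, -0.45], [0, 0, 0, 0, 0, 0, -0.3], [0, 0, 0, 0, 0, 0, -0.1], [0, 0, 0, 0, 0, 0, 0], [0, 0, 0, 0, 0, 0, 0], [0, 0, 0, 0, 0, 0.02, 0], [0, 0, 0, 0, 0, 0.06, 0], [0, 0, 0, 0, 0, 0.11, 0], [0, 0, 0, -0.009, -0.03, 0.12, 0], [0, 0, 0, -0.018, -0.06, 0.12, 0], [0, 0, 0, -0.018, -0.06, 0.12, 0], [0, 0, 0, -0.018, -0.06, 0.12, 0]]])

```text
time_s: 27.98
tool_pos: [0.4654, 0.076, 0.2504]
tcp_rot: [-3.141, -0.0, 1.266]
force: [0.4, 0.1, -0.1]
gripper_width: 0.498
grasp_force: 0.0
```

```bash
python3 -c "
from h import *
c=shot('wrist','w8');s=manip.read_state();print(s['time_s'],s['tool_pos'],s['force'])
b=np.array([.3008,.9537]);L=np.array([.4716,.096])
for d in(0,.037,.04): print(d,proj(c,[*(L+d*b),.129]))
for q in(-.698,-.5236,-.349):
  a=-.3055-q;print(q,proj(c,[.58248+.036*np.cos(a),.08202+.036*np.sin(a),.141]))
cv2.imwrite('pics/c8.png',c['color'][:,:,::-1])"
```

```text
28.025 [0.46536715 0.07621715 0.25033457] [0.00156409 0.11585133 0.15695766]
0 [322.43106347 181.0960703 ]
0.037 [322.43568885 140.62653039]
0.04 [322.43607771 137.22418521]
-0.698 [482.78160261 133.94975366]
-0.5236 [486.16222082 140.06150008]
-0.349 [488.33224516 146.76123028]
```

View pics/c8.png

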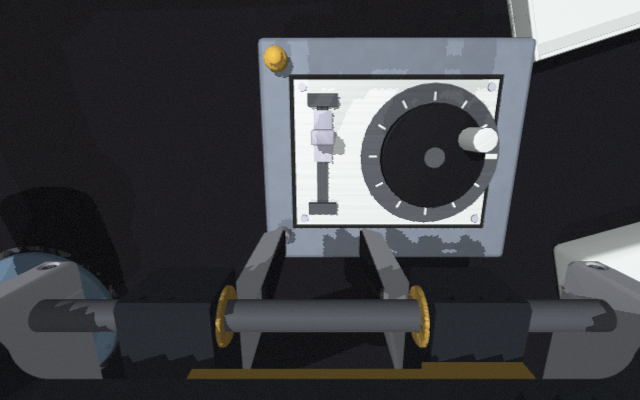

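The lug top is at about (322,137), which is the fully open position. The knob top is at about (486,140), which is 11 o'clock, and both weights are in place.

```bash
python3 -c "
from rig import ticket
print(ticket.job_done())"
```

```text
the job is handed in; nothing more can be done
None
```

I dialled the lock 12, 8, 11, left the dial at 11, slid the bolt fully open and let go of it, then handed the job in; I saw no verdict come back.

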